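# Find the loose anvil bolt and hold its cover open for threadlocker

### The arm

A 6-joint arm with a two-finger parallel gripper is mounted at the origin on the work surface. World frame = base frame: x ahead of the robot, y to its left, z up, the work surface at z = 0. Lengths are in m, angles in rad, forces in N, time in s.
With the tool pointing down it reaches from about 0.25 to 0.725 m from the base axis. Payload 4 kg.
Tool frame: the origin (TCP) lies midway between the tips of the shut fingers; the grasp point (between the pads) lies 19 mm behind it (bot.grip_point_offset is the distance from the TCP to the grasp point, in m); z points along the fingers, y is the line along which they close (so a half turn about z gives the same grasp; the last joint's range is limited). The gripper opens to 85 mm and grips with 20 to 120 N. Pads are 22 mm wide; open, the fingers measure 114 mm over their backs; the gripper's body (76 mm by 85 mm) begins 54 mm behind the grasp point. The pads swing forward as they close: fully open they stand 13 mm farther back than shut.
Start: joints at [1.18, 0.241, 0.005, 1.335, 0, 1.571], TCP at [0.19, 0.462, 0.205] pointing down, gripper open.
Joint ranges: [-2.72, 2.72], [-1.05, 1.87], [-1.09, 1.28], [-1.99, 2.15], [-1.42, 1.44], [-3.14, 3.14]. Speed limits (rad/s): [2.79, 2.79, 3.14, 3.14, 3.14, 3.14].

### API

Orientations are given as a unit quaternion [x, y, z, w].
In Python, from workcell import bot gives the robot as it stands.
- The arm moves only by the tool step_arm, never from a script. Its argument "targets" is text: rows parted by semicolons, each of 7 numbers parted by spaces: the opening, from -1 (shut) to 1 (fully open), so that 0 is half open, then the shift along the world's x, y, z normalised to -1 to 1, where 1 is 0.5 m, then the turn, a rotation vector about the world's x, y, z normalised to -1 to 1, where 1 is pi/4 rad. In form: gripper x y z wx wy wz; .... A call has 1 to 10 rows; each row is the pose to reach, as a shift and turn from the pose commanded when the call began; what a row does not reach only later rows make up. A row lasts 1/12 s, in which the tool goes at most 41.7 mm and 7.16 degrees, less where a joint would pass 70% of its speed; a pose out of reach is approached as far as the arm can. A call with a number of a shift or a turn outside -1 to 1 is refused whole. A call with a gripper value outside its range is refused whole. The fingers move at their own pace and stop on an object; the grip force is fixed at half the most. Time passes only in rows, so rows that repeat a pose let the fingers close. It gives the time, the measured TCP pose, the force, the opening and the grip force at its end, in the units of the state.
- bot.get_obs(): the state, without advancing time (a new reading comes with each control period).
- bot.camera(name): name is "scene" or "top" or "wrist"; returns the picture (400x640x3 uint8, red, green, blue); there is no depth.
- bot.camera_info(name): a dict with "vertical_fov" (degrees; the focal length in pixels is half the picture's height over the tangent of half this angle, whatever the lens; pixels are square), "cx", "cy" (the principal point, pixels), "pose" (4x4, takes a point from camera to world coordinates). Camera axes: x right, y up, looking along -z (the intrinsics and any distortion apply to the point x, -y, -z); pixel columns grow to the right and rows downward; lengths in m; the calibration is good to about 2 mm. A picture is of the moment at which its call begins: read the wrist's pose just before it. camera_info takes no time and is no camera call; for the wrist camera it gives the pose at the moment of the call.
- bot.job_done(): hands the job in; it is judged then, once.
The state is a dict: "clock": time; "joint_pos": joint angles; "joint_vel": joint speeds; "tau": joint torques, N m; "eef_pos": TCP position; "tool_rot": TCP orientation; "ft_force": force on the tool from outside, world axes, zero at the start; "ft_torque": the same for the moment, N m; "grip_width": finger opening in m; "grasp_force": force on a finger pad.
Only numpy, scipy, OpenCV 4.12 (cv2) and the standard library are available. Lean on these libraries where they do the work, as an engineer would, in place of code of your own. Each camera call takes 0.05 s, during which the arm holds its last target. There are 200 camera calls.

### The job

Hammering has shaken one of the stamping anvil's three hold-down bolts loose, and I am about to secure it with threadlocker. First lift the blue cap off the threadlocker bottle and stand it in the empty recess of the wooden caddy; then tap the three shut yellow bolt covers from above to find the bolt that gives, swing that one's cover up until it stands nearly upright and finish still holding it there, because it springs shut. Leave the other two covers shut, the bottle in its pocket, and the hammer, spanner and box of punches where they are.

Things in the scene. Friction and masses are not known exactly. Their poses are not given: they have to be found in the camera images.
- anvil: fixed dark steel base plate of the stamping anvil, 180 x 250 x 20 mm (its x, y, z), origin at the centre of its underside on the bench. A polished 60 mm square steel block, top 26 mm above the bench, lies on it between the two near bolts. Three identical yellow hinged covers stand on it, one over each hold-down bolt; all share the anvil's yaw
- cover_near_left (a point): centre of the top, when shut, of the yellow cover at the near left corner, 47 mm above the bench. A cover is a hollow box 54 mm long (point x, -27 to +27 mm), 34 mm wide (point y), 28 to 47 mm above the bench, nothing under it wider. Hinge along point y, 30 mm to the -x side of the point and 18 mm below it: the +x end swings up
- cover_near_right (a point): the same for the cover at the near right corner, 170 mm to the anvil's -y from the near left one. A cover's +x end has a lip 18 mm wide, 4 mm thick, sticking out 9 mm, its top 4 mm below the cover's top. These three points belong to the anvil: they do not move when a cover is opened or pressed
- cover_far (a point): the same for the cover at the middle of the far side, 100 mm in the anvil's +x and 85 mm in -y from the near left one. Under a cover is a hex bolt head 24 mm across, its top 39 mm above the bench. Each flank of a cover has one domed finger grip, 12 mm across and 2.5 mm proud (39 mm over both), centred 19 mm to the +x side of the point and 9.5 mm below it: pinched there, it can pivot between upright fingers, lagging a little behind the ideal arc
- cover_1 (a joint): opening angle of one of the three covers, rad: 0 shut, 1.57 upright, 1.9 its stop. Which of the three places cover 1 is in is not told and changes. A light spring shuts a cover that is let go; opening it takes under 3 N at the finger grips
- bolt_1 (a joint): how far the bolt under cover 1 is pressed down, m. All three bolts look and stand alike. Two are rigid; the loose one sinks 0.004 on its rubber bush, cover and all, when its shut cover is pressed from above (gives from about 1.5 N, is fully down at 4 N) and comes back up. A single reading's noise is nearly as large
- cover_2 (a joint): the same for another of the covers, at a place not told
- cover_3 (a joint): the same for the third cover, at a place not told
- bolt_2 (a joint): the same for the bolt under cover 2
- bolt_3 (a joint): the same for the bolt under cover 3
- cap_mid (a point): centre (half-way up) of the blue ribbed cap, a hollow cylinder of 22 mm diameter, 36 mm high, closed at the top, 15 g. At the start it sits loosely over the bottle's nozzle, which reaches 28 mm up inside it: lift it straight up by at least 30 mm before moving aside
- bottle_mid (a point): red round bottle, 34 mm diameter, point 39 mm above its underside, its flat shoulder under the cap 78 mm and its nozzle tip 106 mm above its underside. It stands loose in an 18 mm deep pocket of the caddy, 80 g
- recess (a point): centre of the floor of the round cap recess (27 mm diameter, 18 mm deep, chamfered mouth) in the caddy, a fixed wooden block 66 x 172 x 36 mm (point x by point y by z) on the bench. The floor lies 18 mm above the bench. The bottle stands 74 mm away to the point's +y, and beyond it six short steel punches up to 66 mm above the bench
- hammer_head (a point): bystander: centre of the steel head (90 mm long, 30 mm diameter, along its x) of a hammer lying on the bench, its handle 240 mm long to -y
- spanner_mid (a point): bystander: middle of a steel spanner 170 mm long (along its x), 26 mm wide, 8 mm high, lying on the bench
- punch_box_mid (a point): bystander: blue box of letter punches 62 x 98 mm, 64 mm high over the punches, point 30 mm above the bench
Not all that is in view belongs to the job. What is shaped like the part that bears recess but red is not meant.

How it is judged:
On the way, in this order (a step that is already met when the one before it is completed fails the run):
1. the blue cap stands released in the caddy's recess, the covers still shut (horizontal distance between cap_mid and recess below 0.006 m and z of cap_mid in the frame of recess below 0.022 m and angle between cap_mid's own z axis and vertical below 0.2 rad and contact force between the fingers and bottle_cap below 0.05 N and value of joint cover_2 below 0.15 rad), for 0.2 s.
2. the loose bolt has been made to give by pressing on its shut cover (value of joint bolt_2 above 0.002 m and value of joint cover_2 below 0.15 rad), for 0.02 s.
At the end, for the whole second after the job is handed in: Robot holds the loose bolt's cover still, over 60 degrees (1.05 rad) open; other covers under 0.1 rad; cap upright (0.2 rad) on the recess floor (6 mm, 4 mm high); bottle in its pocket (12 mm, 0.25 rad); hammer, spanner and punch box within 20 mm of their start (value of joint cover_2 above 1.05 rad and velocity of joint cover_2 between -0.15 and 0.15 rad/s and contact force between the fingers and cover_2 above 0.2 N and value of joint each of cover_1, cover_3 below 0.1 rad and horizontal distance between cap_mid and recess below 0.006 m and z of cap_mid in the frame of recess below 0.022 m and angle between cap_mid's own z axis and vertical below 0.2 rad and angle between bottle_mid's own z axis and vertical below 0.25 rad and distance of bottle_mid from where it was at the start of the episode below 0.012 m and distance of each of hammer_head, spanner_mid, punch_box_mid from where it was at the start of the episode below 0.02 m); the arm keeps its last pose, push and grip.
It fails at once if the cover of a tight bolt is opened (value of joint any of cover_1, cover_3 above 0.25 rad).
It fails at once if the bottle is pulled out of its pocket or tipped (distance of bottle_mid from where it was at the start of the episode above 0.02 m or angle between bottle_mid's own z axis and vertical above 0.4 rad).
It also fails if it takes over 64 s, if anything falls off the work surface, if the arm or the gripper's body presses on something with over 40 N, if the wrist force passes 120 N, or if a joint passes its speed limit or range.

## Working session

There is one attempt and no reset: what is moved stays moved. The work goes in short steps, Python scripts to look and compute and a tool call to move; the robot and the scene stay as the last step left them, time stands still between calls to the robot, and variables do not carry over. Pictures are saved under pics/ and viewed, at most 10 in all, crops included, and the job is handed in when it is done.

Besides the shell and the picture viewer there is one more tool, called after ">>>" by a JSON object that holds its "op" and its "data", one argument or row to a line. step_arm: Moves the arm, as the interface text tells. Scaled input: -1 to 1 covers 0.5 m each way for a shift and pi/4 rad each way for a turn. Its arguments: {"type":"object","properties":{"targets":{"type":"string"}},"required":["targets"]}

```bash
mkdir -p pics; ls; python3 - <<'E'
from workcell import bot
import cv2
for n in("scene","top"):
    i=bot.camera_info(n);print(n,i)
    im=bot.camera(n);cv2.imwrite(f"pics/{n}0.png",cv2.cvtColor(im,cv2.COLOR_RGB2BGR))
o=bot.get_obs();print({k:(v if not hasattr(v,'round') else v) for k,v in o.items()})
print(bot.camera_info("wrist"), bot.grip_point_offset)
E
```

```text
pics
scene {'vertical_fov': 50.15006458125138, 'cx': 317.28299248686227, 'cy': 202.24902426807802, 'pose': array([[-0.40146662, -0.65316867,  0.64202432,  1.31043726],
       [ 0.91586628, -0.28912285,  0.27856228,  0.3493022 ],
       [ 0.00367575,  0.69984188,  0.71428834,  0.93445312],
       [ 0.        ,  0.        ,  0.        ,  1.        ]])}
top {'vertical_fov': 55.71839829180869, 'cx': 320.59967115428844, 'cy': 199.75632089740523, 'pose': array([[ 0.00906611,  0.99656649, -0.08229846,  0.4478987 ],
       [-0.99993531,  0.00846983, -0.00759164,  0.00907494],
       [-0.00686852,  0.08236197,  0.99657881,  1.43329777],
       [ 0.        ,  0.        ,  0.        ,  1.        ]])}
{'clock': 0.1, 'joint_pos': array([ 1.18000954e+00,  2.41334648e-01,  3.85938903e-03,  1.33521985e+00,
       -1.28070700e-05,  1.57083624e+00]), 'joint_vel': array([ 0.00078652, -0.0021297 ,  0.0033192 ,  0.00015312,  0.00019766,
        0.00017691]), 'tau': array([ 4.31797753e-04, -3.73138797e+01,  2.53009468e+01,  1.08180955e-02,
        3.37463860e-05,  9.40315431e-06]), 'eef_pos': array([0.1902247 , 0.46172745, 0.2046037 ]), 'tool_rot': array([ 1.94171941e-01,  9.80967051e-01, -9.32574286e-04, -1.78026714e-04]), 'ft_force': array([ 0.26637319, -1.0207446 ,  0.02636068]), 'ft_torque': array([ 0.01957445, -0.03568663,  0.03977769]), 'grasp_force': 0.0, 'grip_width': 0.08524781831078512}
{'vertical_fov': 63.47969242370913, 'cx': 318.69480665373317, 'cy': 201.23751223794383, 'pose': array([[ 0.38055011, -0.87533752, -0.29827142,  0.11430138],
       [ 0.92475852,  0.35957884,  0.12459829,  0.49431041],
       [-0.00181346, -0.32324493,  0.9463136 ,  0.37283876],
       [ 0.        ,  0.        ,  0.        ,  1.        ]])} 0.0187
```

View pics/top0.png

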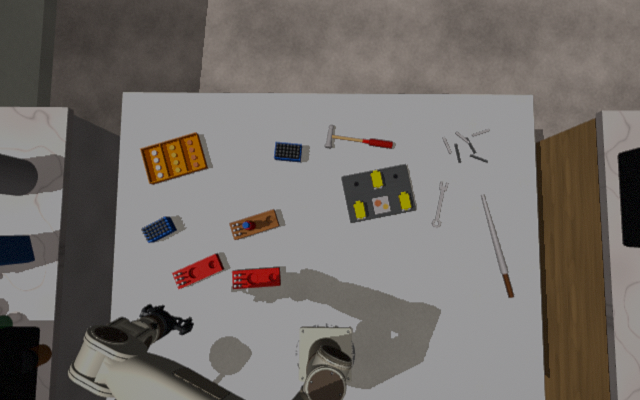

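View pics/scene0.png

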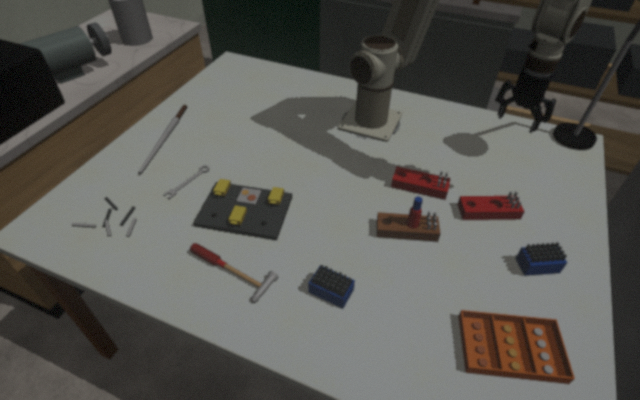

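Top: wood caddy near (255,224) with the blue cap at about (248,226); anvil near (378,193), covers at (361,210), (404,201), (377,180). The scene view agrees. I'll enlarge both.

```bash
python3 - <<'E'
import cv2,numpy as np
t=cv2.imread("pics/top0.png");s=cv2.imread("pics/scene0.png")
def c(im,x,y,w,h,k): 
    return cv2.convertScaleAbs(cv2.resize(im[y:y+h,x:x+w],(w*k,h*k),interpolation=cv2.INTER_CUBIC),alpha=1.5)
a=np.hstack([c(t,225,200,66,50,6),c(t,335,158,66+2,50,6)[:, :404]])
b=np.hstack([c(s,370,190,80,58,5),c(s,190,170,80+0,58,5)])
w=800
a=a[:, :800]; a=cv2.copyMakeBorder(a,0,0,0,800-a.shape[1],0)
cv2.imwrite("pics/m1.png",np.vstack([a,b])[:600])
E
```

```text
(no output)
```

View pics/m1.png

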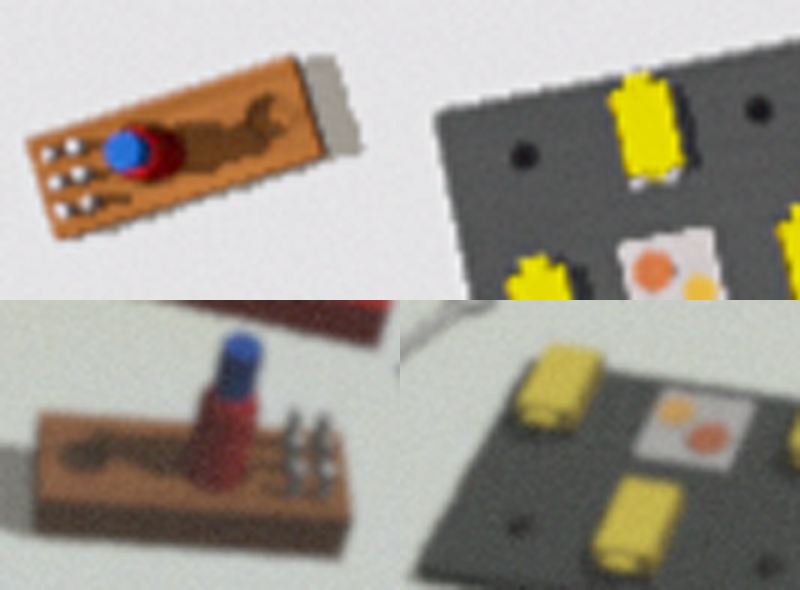

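The caddy runs from the punches on the left to a recess hidden in the robot's shadow on the right. Cap top at top-pixel (245.7,225.3); caddy corners at (229.5,223), (274.2,209.2), (279.5,225.8), (234.7,240).

```bash
cat > h.py <<'E'
import numpy as np,cv2
from workcell import bot
def ray(name,px,z,info=None):
    i=info or bot.camera_info(name); f=200/np.tan(np.radians(i["vertical_fov"]/2))
    px=np.atleast_2d(np.float64(px)); P=i["pose"]
    d=np.c_[(px[:,0]-i["cx"])/f,-(px[:,1]-i["cy"])/f,-np.ones(len(px))]@P[:3,:3].T
    return P[:3,3]+d*((z-P[2,3])/d[:,2])[:,None]
def proj(name,X,info=None):
    i=info or bot.camera_info(name); f=200/np.tan(np.radians(i["vertical_fov"]/2)); P=i["pose"]
    c=(np.atleast_2d(X)-P[:3,3])@P[:3,:3]
    return np.c_[i["cx"]+f*c[:,0]/-c[:,2], i["cy"]-f*c[:,1]/-c[:,2]]
E
python3 - <<'E'
from h import *
np.set_printoptions(precision=4,suppress=True)
q=ray("top",[(229.5,223),(274.2,209.2),(279.5,225.8),(234.7,240)],.036)[:,:2]
print("caddy",q,q.mean(0),[np.linalg.norm(q[k]-q[k-1]) for k in range(4)])
d=q[0]-q[1]+q[3]-q[2];yaw=np.arctan2(d[1],d[0])-np.pi/2;print("yaw",yaw)
print("captop",ray("top",(245.7,225.3),.132),"scene",ray("scene",(370+241/5,190+(347-300)/5),.132))
t=cv2.imread("pics/top0.png");h=cv2.cvtColor(t,cv2.COLOR_BGR2HSV)
m=cv2.inRange(h,(22,120,100),(35,255,255));m[:, :330]=0;m[:,430:]=0
n,l,s,c=cv2.connectedComponentsWithStats(m)
for k in range(1,n):
    if s[k,4]>30: print("cover px",s[k],c[k],ray("top",c[k],.045))
dk=((h[...,2]<110)|(m>0)).astype(np.uint8)*255;dk[:, :335]=0;dk[:,425:]=0;dk[:155]=0;dk[230:]=0
dk=cv2.morphologyEx(dk,cv2.MORPH_CLOSE,np.ones((9,9)))
cn=max(cv2.findContours(dk,0,1)[0],key=cv2.contourArea)
r=cv2.minAreaRect(cn);b=cv2.boxPoints(r);Q=ray("top",b,.02)[:,:2];print("anvil",b,Q,Q.mean(0),[np.linalg.norm(Q[k]-Q[k-1]) for k in range(4)])
for k in range(4): e=Q[k]-Q[k-1];print(np.arctan2(e[1],e[0]))
E
```

```text
caddy [[0.4743 0.3554]
 [0.5268 0.1911]
 [0.4656 0.1704]
 [0.4121 0.3344]] [0.4697 0.2628] [np.float64(0.06568899702192511), np.float64(0.1724026728852542), np.float64(0.06453455656355776), np.float64(0.17253049330378833)]
yaw 0.3125179039268524
captop [[0.4651 0.2756 0.132 ]] scene [[0.4713 0.2766 0.132 ]]
cover px [370 170  13  18 152] [376.1776 178.6053] [[ 0.6427 -0.185   0.045 ]]
cover px [398 192  13  18 155] [404.4645 200.4194] [[ 0.5627 -0.2886  0.045 ]]
cover px [353 200  13  19 154] [359.1429 209.4481] [[ 0.528  -0.1222  0.045 ]]
anvil [[340.4275 176.0558]
 [407.8238 162.9509]
 [416.9576 209.9249]
 [349.5613 223.0297]] [[ 0.6548 -0.054 ]
 [ 0.7067 -0.3079]
 [ 0.5296 -0.3402]
 [ 0.4785 -0.0889]] [ 0.5924 -0.1978] [np.float64(0.17972153282343584), np.float64(0.25915488663270825), np.float64(0.18005154615936994), np.float64(0.2564618908052418)]
0.19525051110495428
-1.3691272770728906
-2.9612896916179277
1.7713243907689864
```

>>> {"op": "step_arm", "data": {
  "targets": "1 .556 -.372 .1 0 0 -1;1 .556 -.372 .1 0 0 -1;1 .556 -.372 .1 0 0 -1;1 .556 -.372 .1 0 0 -1;1 .556 -.372 .1 0 0 -1;1 .556 -.372 .1 0 0 -1;1 .556 -.372 .1 0 0 -1;1 .556 -.372 .1 0 0 -1;1 .556 -.372 .1 0 0 -1;1 .556 -.372 .1 0 0 -1"
}}

```text
clock: 0.93
eef_pos: [0.4703, 0.2745, 0.2548]
tool_rot: [0.557, 0.831, -0.0, -0.0]
ft_force: [0.1, 0.1, 0.1]
grip_width: 0.0855
grasp_force: 0.0
```

>>> {"op": "step_arm", "data": {
  "targets": "0.3 0 0 0 0 0 -.104;0.3 0 0 0 0 0 -.104;0.3 0 0 0 0 0 -.104"
}}

```text
clock: 1.18
eef_pos: [0.4672, 0.277, 0.2549]
tool_rot: [0.587, 0.81, -0.001, -0.0]
ft_force: [0.5, -0.0, -0.1]
grip_width: 0.0554
grasp_force: 0.0
```

```bash
python3 - <<'E'
from h import *
import pickle
pickle.dump(bot.camera_info("wrist"),open("w1.pkl","wb"))
cv2.imwrite("pics/w1.png",cv2.cvtColor(bot.camera("wrist"),cv2.COLOR_RGB2BGR))
o=bot.get_obs();print(o["eef_pos"],o["tool_rot"],o["clock"],o["joint_pos"])
E
```

```text
[0.46723404 0.27705043 0.25509405] [ 5.86846190e-01  8.09698277e-01 -4.01994465e-04 -2.96833229e-04] 1.2333 [5.35089206e-01 3.15062735e-01 2.33731449e-01 1.49043871e+00
 2.25399627e-04 1.78940583e+00]
```

View pics/w1.png

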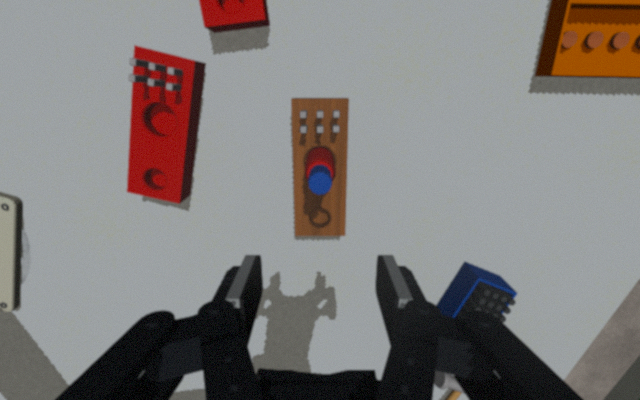

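The wrist view shows the cap top centred at (320,181) and the recess mouth at about (319,218), with the caddy corners at (292,98), (349,98), (345,236), (295,237).

```bash
python3 - <<'E'
from h import *
import pickle
np.set_printoptions(precision=4,suppress=True)
i=pickle.load(open("w1.pkl","rb"));print(i["pose"])
print("cap",ray("",(320,181),.132,i),"rec",ray("",(319,218),.036,i))
q=ray("",[(292,98),(349,98),(345,236),(295,237)],.036,i)[:,:2];print(q,q.mean(0))
t=cv2.imread("pics/w1.png");h=cv2.cvtColor(t,cv2.COLOR_BGR2HSV)
m=cv2.inRange(h,(105,150,90),(120,255,255));m[:, :290]=0;m[:,350:]=0;m[230:]=0
y,x=np.nonzero(m);print(len(x),x.mean(),y.mean(),x.min(),x.max(),y.min(),y.max())
cv2.imwrite("pics/w1c.png",cv2.resize(t[90:245,280:360],None,fx=4,fy=4,interpolation=cv2.INTER_CUBIC)[20:])
E
```

```text
[[ 0.9502 -0.2953 -0.0994  0.4425]
 [ 0.3115  0.8991  0.3075  0.3568]
 [-0.0015 -0.3232  0.9463  0.4232]
 [ 0.      0.      0.      1.    ]]
cap [[0.468  0.2815 0.132 ]] rec [[0.4906 0.2094 0.036 ]]
[[0.4154 0.3398]
 [0.4772 0.36  ]
 [0.531  0.1959]
 [0.469  0.174 ]] [0.4731 0.2674]
399 319.48370927318297 182.16040100250626 309 330 171 193
```

View pics/w1c.png

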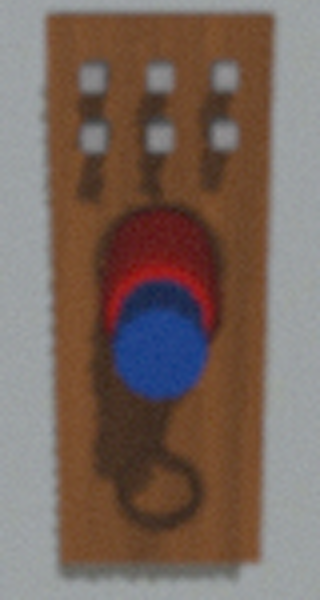

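Cap at about (0.468,0.278), recess about (0.491,0.208), yaw 0.313. Next I descend and grip.

>>> {"op": "step_arm", "data": {
  "targets": ".1 .002 .002 -.08 0 0 0;.1 .002 .002 -.16 0 0 0;.1 .002 .002 -.22 0 0 0;.1 .002 .002 -.26 0 0 0;.1 .002 .002 -.294 0 0 0;.1 .002 .002 -.294 0 0 0;-1 .002 .002 -.294 0 0 0;-1 .002 .002 -.294 0 0 0;-1 .002 .002 -.294 0 0 0;-1 .002 .002 -.294 0 0 0"
}}

```text
clock: 2.07
eef_pos: [0.4704, 0.2781, 0.1101]
tool_rot: [0.588, 0.809, 0.001, 0.001]
ft_force: [0.1, 0.2, 0.2]
grip_width: -0.0001
grasp_force: 0.0
```

>>> {"op": "step_arm", "data": {
  "targets": "-1 0 0 0 0 0 0;-1 0 0 0.01 0 0 0;-1 0 0 .04 0 0 0;-1 0 0 .08 0 0 0;-1 0 0 .13 0 0 0;-1 0 0 .13 0 0 0"
}}

```text
clock: 2.57
eef_pos: [0.4723, 0.2789, 0.1792]
tool_rot: [0.588, 0.809, 0.004, 0.002]
ft_force: [0.8, 1.3, 1.4]
grip_width: 0.0002
grasp_force: 0.0
```

```bash
python3 - <<'E'
from h import *
import pickle
pickle.dump(bot.camera_info("wrist"),open("w2.pkl","wb"))
t=cv2.cvtColor(bot.camera("wrist"),cv2.COLOR_RGB2BGR)
cv2.imwrite("pics/w2.png",t)
o=bot.get_obs();print(o["eef_pos"],o["tool_rot"],o["clock"],o["grip_width"])
cv2.imwrite("pics/w2c.png",cv2.resize(t[90:350,220:420],None,fx=2.3,fy=2.3,interpolation=cv2.INTER_CUBIC))
E
```

```text
[0.47157813 0.27842979 0.17706451] [0.58834072 0.80860513 0.00330104 0.00142546] 2.6167 -0.00023274377469835675
```

View pics/w2c.png

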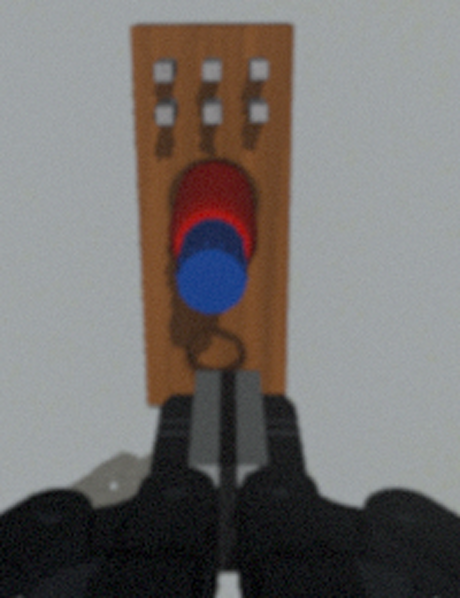

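```bash
python3 - <<'E'
from h import *
import pickle
np.set_printoptions(precision=4,suppress=True)
i=pickle.load(open("w2.pkl","rb"))
o=bot.get_obs();print(o["eef_pos"],o["tool_rot"],o["ft_force"],o["joint_pos"])
print("tcp px",proj("",o["eef_pos"],i),proj("",o["eef_pos"]))
c=(312.2,212.6);print("cap",ray("",c,.132,i),"rec",ray("",(220+218/2.3,90+351/2.3),.036,i))
q=ray("",np.array([(133,25),(293,25),(285,394),(148,404)])/2.3+(220,90),.036,i)[:,:2];print(q,q.mean(0))
print("w1",ray("",(320,183.5),.132,pickle.load(open("w1.pkl","rb"))))
E
```

```text
[0.4716 0.2784 0.1771] [0.5883 0.8086 0.0033 0.0014] [-0.4431 -0.138  -1.0595] [0.5333 0.342  0.0696 1.2912 0.     1.7914]Traceback (most recent call last):
  File "<stdin>", line 6, in <module>
  File "h.py", line 9, in proj
    i=info or bot.camera_info(name); f=200/np.tan(np.radians(i["vertical_fov"]/2)); P=i["pose"]
              ~~~~~~~~~~~~~~~^^^^^^
ValueError: cameras: scene, top, wrist
```

```bash
python3 - <<'E'
from h import *
import pickle
np.set_printoptions(precision=4,suppress=True)
i=pickle.load(open("w2.pkl","rb"))
o=bot.get_obs()
print("tcp px",proj("",o["eef_pos"],i),i["pose"],proj("wrist",o["eef_pos"]))
c=(312.2,212.6);print("cap",ray("",c,.132,i),"rec",ray("",(220+218/2.3,90+351/2.3),.036,i))
q=ray("",np.array([(133,25),(293,25),(285,394),(148,404)])/2.3+(220,90),.036,i)[:,:2];print(q,q.mean(0))
print("w1",ray("",(320,183.5),.132,pickle.load(open("w1.pkl","rb"))))
E
```

```text
tcp px [[315.3681 242.7674]] [[ 0.9513 -0.289  -0.1073  0.4462]
 [ 0.3081  0.9018  0.3029  0.3579]
 [ 0.0092 -0.3213  0.9469  0.3476]
 [ 0.      0.      0.      1.    ]] [[316.7005 244.1134]]
cap [[0.4689 0.2794 0.132 ]] rec [[0.4919 0.2127 0.036 ]]
[[0.4157 0.3394]
 [0.4766 0.3592]
 [0.5289 0.201 ]
 [0.4687 0.1762]] [0.4725 0.2689]
w1 [[0.4687 0.2792 0.132 ]]
```

```bash
python3 - <<'E'
from h import *
np.set_printoptions(precision=4,suppress=True)
e=bot.get_obs()["eef_pos"];out=[]
for n in("scene","top"):
    t=cv2.cvtColor(bot.camera(n),cv2.COLOR_RGB2BGR);cv2.imwrite(f"pics/{n}3.png",t)
    p=proj(n,e)[0];x,y=int(p[0])-45,int(p[1])-60
    c=cv2.resize(t[y:y+100,x:x+66],None,fx=6,fy=6,interpolation=cv2.INTER_CUBIC)
    c=cv2.convertScaleAbs(c,alpha=1.6,beta=20)
    for X,col in((e,(0,255,0)),(np.array([.4688,.279,.132]),(255,255,0)),(np.array([.4688,.279,.096]),(255,0,255))):
        q=(proj(n,X)[0]-(x,y)+.5)*6;cv2.drawMarker(c,tuple(int(v) for v in q),col,0,14,1)
    print(n,p,x,y,e);out.append(c)
cv2.imwrite("pics/m3.png",np.hstack(out))
E
```

```text
scene [421.9087 187.3355] 376 127 [0.4716 0.2784 0.1771]
top [242.1181 223.1315] 197 163 [0.4716 0.2784 0.1771]
```

View pics/m3.png

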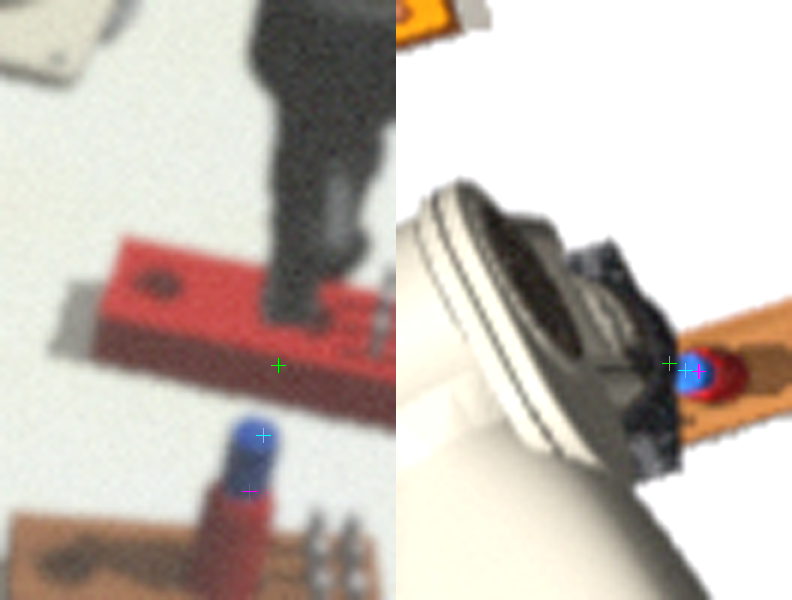

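```bash
python3 - <<'E'
from h import *
import pickle
from scipy.optimize import least_squares
from scipy.spatial.transform import Rotation as R
np.set_printoptions(precision=4,suppress=True)
o=bot.get_obs();e=o["eef_pos"];Rm=R.from_quat(o["tool_rot"]).as_matrix();print(Rm)
ts=np.array([424.7,180.7]);tw=np.array([319.,251.])
wi=bot.camera_info("wrist")
xs=Rm[:,0]; s=np.sign(xs[1])
def f(d,fr):
    T=e+Rm@d
    return np.r_[(proj("scene",T)[0]-ts)*2.5,(proj("",T+fr*s*xs,wi)[0]-tw)*.55]
for fr in(0,.011):
    r=least_squares(f,[0,0,0],args=(fr,));print(fr,r.x*1e3,r.fun)
# camera in tool frame
P=wi["pose"];print(Rm.T@(P[:3,3]-e),Rm.T@P[:3,:3])
print(o["joint_pos"],o["tau"])
E
```

```text
[[-0.3078  0.9515  0.0009]
 [ 0.9515  0.3078  0.0005]
 [ 0.0002  0.001  -1.    ]]
0 [  5.7366   0.2889 -22.8424] [ 1.5881  1.6622 -1.1206  1.7393]
0.011 [  1.2693   2.229  -28.7415] [-1.6626 -1.6422  1.06   -1.719 ]
[ 0.0835  0.0011 -0.1682] [[ 0.0004  0.9463  0.3232]
 [ 1.     -0.0004 -0.0001]
 [ 0.0001  0.3232 -0.9463]]
[0.5334 0.3444 0.0647 1.2901 0.     1.7914] [  0.0013 -42.9941  25.8607  -0.0222   0.0003  -0.0002]
```

The fingertips sit about 26 mm behind the reported TCP, so the fingers closed above the cap. I'll open, check the settled pose, then regrasp lower.

>>> {"op": "step_arm", "data": {
  "targets": ".1 0 0 0 0 0 0;.1 0 0 0 0 0 0;.1 0 0 0 0 0 0;.1 0 0 0 0 0 0"
}}

```text
clock: 3.05
eef_pos: [0.469, 0.277, 0.1726]
tool_rot: [0.588, 0.809, -0.001, -0.0]
ft_force: [-0.5, 0.0, 0.1]
grip_width: 0.0465
grasp_force: 0.0
```

>>> {"op": "step_arm", "data": {
  "targets": ".1 0 -.002 -.06 0 0 0;.1 0 -.002 -.12 0 0 0;.1 0 -.002 -.16 0 0 0;.1 0 -.002 -.177 0 0 0;.1 0 -.002 -.177 0 0 0;.1 0 -.002 -.177 0 0 0;.1 0 -.002 -.177 0 0 0"
}}

```text
clock: 3.63
eef_pos: [0.4706, 0.277, 0.0864]
tool_rot: [0.588, 0.809, 0.001, 0.001]
ft_force: [0.6, 0.2, -0.4]
grip_width: 0.0469
grasp_force: 0.0
```

>>> {"op": "step_arm", "data": {
  "targets": "-1 0 0 0 0 0 0;-1 0 0 0 0 0 0;-1 0 0 0 0 0 0;-1 0 0 0 0 0 0;-1 0 0 0 0 0 0"
}}

```text
clock: 4.05
eef_pos: [0.4702, 0.2769, 0.0866]
tool_rot: [0.588, 0.809, 0.001, 0.0]
ft_force: [-0.9, 0.3, 5.5]
grip_width: 0.0201
grasp_force: 58.6
```

Gripped. Lifting straight up.

>>> {"op": "step_arm", "data": {
  "targets": "-1 0 0 .02 0 0 0;-1 0 0 .04 0 0 0;-1 0 0 .07 0 0 0;-1 0 0 .1 0 0 0;-1 0 0 .13 0 0 0;-1 0 0 .14 0 0 0;-1 0 0 .14 0 0 0;-1 0 0 .14 0 0 0"
}}

```text
clock: 4.72
eef_pos: [0.4696, 0.2764, 0.1551]
tool_rot: [0.588, 0.809, 0.0, 0.0]
ft_force: [0.0, -0.6, -0.5]
grip_width: 0.02
grasp_force: 58.8
```

```bash
python3 - <<'E'
from h import *
import pickle
np.set_printoptions(precision=4,suppress=True)
pickle.dump(bot.camera_info("wrist"),open("w4.pkl","wb"))
t=cv2.cvtColor(bot.camera("wrist"),cv2.COLOR_RGB2BGR);cv2.imwrite("pics/w4.png",t)
s=cv2.cvtColor(bot.camera("scene"),cv2.COLOR_RGB2BGR);cv2.imwrite("pics/s4.png",s)
a=cv2.resize(t[90:290,220:420],None,fx=2.5,fy=2.5,interpolation=cv2.INTER_CUBIC)
b=cv2.resize(s[145:245,370:430],None,fx=5,fy=5,interpolation=cv2.INTER_CUBIC)
cv2.imwrite("pics/m4.png",np.hstack([a,b]))
o=bot.get_obs();print(o["eef_pos"],o["tool_rot"],o["grip_width"],o["ft_force"])
E
```

```text
[0.4689 0.2759 0.154 ] [ 0.5883  0.8086 -0.0008 -0.0003] 0.02024687963936098 [0.1211 0.3117 0.494 ]
```

View pics/m4.png

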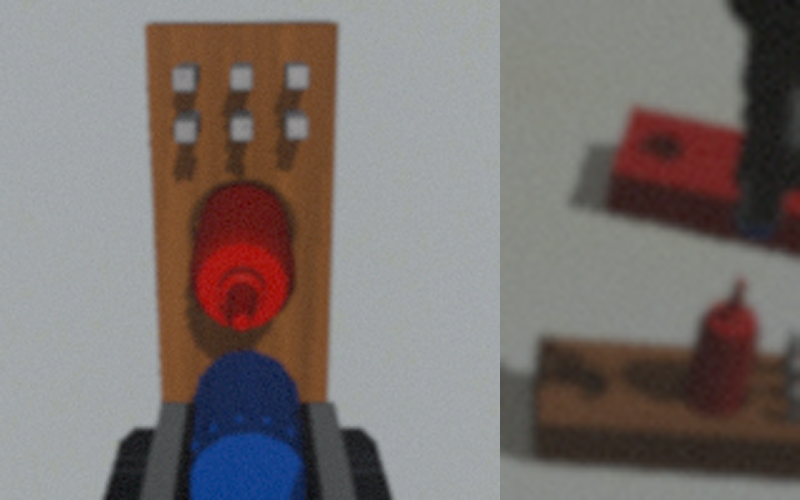

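The cap is held upright and the bottle stands in its pocket with its nozzle clear. Next, the cap's offset in the grip.

```bash
python3 - <<'E'
from h import *
import pickle
np.set_printoptions(precision=4,suppress=True)
i=pickle.load(open("w4.pkl","rb"))
t=cv2.imread("pics/w4.png");h=cv2.cvtColor(t,cv2.COLOR_BGR2HSV)
m=cv2.inRange(h,(100,150,140),(125,255,255));m[:, :280]=0;m[:,360:]=0;m[:250]=0
y,x=np.nonzero(m);print(len(x),x.min(),x.max(),y.min(),y.max())
c=((x.min()+x.max())/2,(y.min()+y.max())/2);print(c)
for z in(.195,.1995,.204):print(z,ray("",c,z,i),"edges",ray("",[(x.min(),c[1]),(x.max(),c[1])],z,i)[:,:2])
print("shoulder nozzle base: bottle",ray("",(220+243/2.5,90+288/2.5),.096,i))
i1=pickle.load(open("w1.pkl","rb"));print("rec w1",ray("",(320,217.5),.036,i1))
E
```

```text
178 298 337 264 302
(np.float64(317.5), np.float64(283.0))
0.195 [[0.4702 0.2766 0.195 ]] edges [[0.4616 0.2738]
 [0.4787 0.2793]]
0.1995 [[0.4693 0.2793 0.1995]] edges [[0.4611 0.2767]
 [0.4775 0.282 ]]
0.204 [[0.4684 0.2821 0.204 ]] edges [[0.4605 0.2796]
 [0.4763 0.2847]]
shoulder nozzle base: bottle [[0.4688 0.279  0.096 ]]
rec w1 [[0.4916 0.2105 0.036 ]]
```

>>> {"op": "step_arm", "data": {
  "targets": "-1 .02 -.06 0 0 0 0;-1 .0456 -.139 0 0 0 0;-1 .0456 -.139 -.05 0 0 0;-1 .0456 -.139 -.12 0 0 0;-1 .0456 -.139 -.17 0 0 0;-1 .0456 -.139 -.21 0 0 0;-1 .0456 -.139 -.225 0 0 0;-1 .0456 -.139 -.225 0 0 0;-1 .0456 -.139 -.225 0 0 0;-1 .0456 -.139 -.225 0 0 0"
}}

```text
clock: 5.65
eef_pos: [0.4934, 0.2074, 0.0437]
tool_rot: [0.588, 0.809, 0.001, 0.001]
ft_force: [-0.4, -0.1, 0.5]
grip_width: 0.02
grasp_force: 58.7
```

```bash
python3 - <<'E'
from h import *
import pickle
np.set_printoptions(precision=4,suppress=True)
o=bot.get_obs()
i=bot.camera_info("wrist")
t=cv2.cvtColor(bot.camera("wrist"),cv2.COLOR_RGB2BGR);cv2.imwrite("pics/w5.png",t)
s=cv2.cvtColor(bot.camera("scene"),cv2.COLOR_RGB2BGR);cv2.imwrite("pics/s5.png",s)
a=cv2.resize(t[150:310,235:395],None,fx=3,fy=3,interpolation=cv2.INTER_CUBIC)
b=cv2.resize(s[185:245,365:418],None,fx=6,fy=8,interpolation=cv2.INTER_CUBIC)
def ring(c,n,x,y,fx,fy,info):
    k=np.linspace(0,6.283,40)
    for r,z,col,ctr in((.0135,.036,(0,255,0),(.4916,.2092)),):
        X=np.c_[ctr[0]+r*np.cos(k),ctr[1]+r*np.sin(k),0*k+z]
        p=(proj(n,X,info)-(x,y)+.5)*(fx,fy)
        cv2.polylines(c,[p.astype(int)],True,col,1)
ring(a,"",235,150,3,3,i);ring(b,"scene",365,185,6,8,None)
cv2.imwrite("pics/m5.png",np.hstack([a,b]))
print(o["eef_pos"],o["tool_rot"],o["grip_width"],o["ft_force"])
E
```

```text
[0.4934 0.2074 0.0437] [0.5882 0.8087 0.001  0.0006] 0.019989770532513718 [-0.3786 -0.0888  0.461 ]
```

View pics/m5.png

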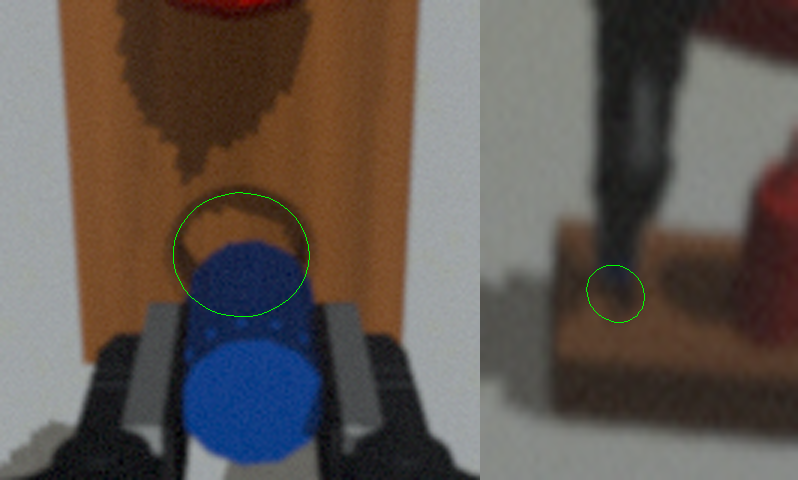

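The ring drawn at the recess estimate matches the visible mouth, and the cap will be over it once the arm settles. Lowering.

>>> {"op": "step_arm", "data": {
  "targets": "-1 0 0 0 0 0 0;-1 0 0 0 0 0 0;-1 0 0 0 0 0 0;-1 0 0 -.01 0 0 0;-1 0 0 -.02 0 0 0;-1 0 0 -.03 0 0 0;-1 0 0 -.036 0 0 0;-1 0 0 -.036 0 0 0;-1 0 0 -.036 0 0 0;-1 0 0 -.036 0 0 0"
}}

```text
clock: 6.58
eef_pos: [0.4923, 0.2068, 0.0243]
tool_rot: [0.588, 0.809, -0.0, -0.0]
ft_force: [-0.2, 0.3, -0.5]
grip_width: 0.0199
grasp_force: 58.7
```

>>> {"op": "step_arm", "data": {
  "targets": "-1 0 0 -.006 0 0 0;-1 0 0 -.012 0 0 0;-1 0 0 -.017 0 0 0;-1 0 0 -.017 0 0 0;-1 0 0 -.017 0 0 0;-1 0 0 -.017 0 0 0"
}}

```text
clock: 7.08
eef_pos: [0.4923, 0.2068, 0.0159]
tool_rot: [0.588, 0.809, -0.0, -0.0]
ft_force: [0.2, 0.5, -1.1]
grip_width: 0.0197
grasp_force: 58.7
```

>>> {"op": "step_arm", "data": {
  "targets": "-1 0 0 -.004 0 0 0;-1 0 0 -.008 0 0 0;-1 0 0 -.008 0 0 0;-1 0 0 -.008 0 0 0;-1 0 0 -.008 0 0 0"
}}

```text
clock: 7.5
eef_pos: [0.4922, 0.2068, 0.0119]
tool_rot: [0.588, 0.809, -0.0, -0.0]
ft_force: [-0.0, -0.6, 0.1]
grip_width: 0.0202
grasp_force: 58.7
```

>>> {"op": "step_arm", "data": {
  "targets": "-.3 0 0 0 0 0 0;-.1 0 0 0 0 0 0;-.1 0 0 0 0 0 0;-.1 0 0 0.0 0 0 0;-.1 0 0 .03 0 0 0;-.1 0 0 .08 0 0 0;-.1 0 0 .15 0 0 0;-.1 0 0 .23 0 0 0;-.1 0 0 .27 0 0 0;-.1 0 0 .27 0 0 0"
}}

```text
clock: 8.33
eef_pos: [0.496, 0.2084, 0.153]
tool_rot: [0.588, 0.809, 0.005, 0.003]
ft_force: [0.6, 1.1, 0.9]
grip_width: 0.0383
grasp_force: 0.0
```

```bash
python3 - <<'E'
from h import *
np.set_printoptions(precision=4,suppress=True)
o=bot.get_obs();i=bot.camera_info("wrist")
t=cv2.cvtColor(bot.camera("wrist"),cv2.COLOR_RGB2BGR);cv2.imwrite("pics/w6.png",t)
h=cv2.cvtColor(t,cv2.COLOR_BGR2HSV)
for nm,lo,hi in(("blue",(100,150,120),(125,255,255)),("blueall",(100,120,50),(125,255,255)),("red",(0,200,160),(6,255,255))):
    m=cv2.inRange(h,lo,hi);m[:, :230]=0;m[:,420:]=0
    n,l,s,c=cv2.connectedComponentsWithStats(m)
    for k in range(1,n):
        if s[k,4]>60: print(nm,s[k],c[k],[ray("",s[k,:2]+s[k,2:4]/2-.5,z,i)[0] for z in(.054,.06,.096)])
print("expected top",proj("",[(.4916,.2092,.054),(.4916,.2092,.066)],i),o["eef_pos"])
E
```

```text
blue [301 179  23  22 408] [311.8824 189.4583] [array([0.4916, 0.2102, 0.054 ]), array([0.4911, 0.2119, 0.06  ]), array([0.4882, 0.2223, 0.096 ])]
blueall [300 172  25  30 600] [311.8567 186.4483] [array([0.4908, 0.2128, 0.054 ]), array([0.4904, 0.2144, 0.06  ]), array([0.4875, 0.2245, 0.096 ])]
red [291  84  37  33 397] [308.3829  96.0076] [array([0.4671, 0.2797, 0.054 ]), array([0.4672, 0.2799, 0.06  ]), array([0.4675, 0.2809, 0.096 ])]
expected top [[311.608  190.5267]
 [311.4704 194.7418]] [0.496  0.2084 0.153 ]
```

The cap stands in the recess with its top at 54 mm. On to the anvil.

>>> {"op": "step_arm", "data": {
  "targets": "-1 0 -.74 .12 0 0 .93;-1 0 -.74 .12 0 0 .93;-1 0 -.74 .12 0 0 .93;-1 0 -.74 .12 0 0 .93;-1 0 -.74 .12 0 0 .93;-1 0 -.74 .12 0 0 .93;-1 0 -.74 .12 0 0 .93;-1 0 -.74 .12 0 0 .93;-1 0 -.74 .12 0 0 .93;-1 0 -.74 .12 0 0 .93"
}}

```text
clock: 9.22
eef_pos: [0.4911, -0.1666, 0.2058]
tool_rot: [0.262, 0.965, -0.001, -0.001]
ft_force: [0.1, 0.6, -0.1]
grip_width: -0.0001
grasp_force: 0.0
```

>>> {"op": "step_arm", "data": {
  "targets": "-1 0 0 .1 0 0 .93;-1 0 0 .1 0 0 .93;-1 0 0 .1 0 0 .93;-1 0 0 .1 0 0 .93;-1 0 0 .1 0 0 .93;-1 0 0 .1 0 0 .93;-1 0 0 .1 0 0 .93;-1 0 0 .1 0 0 .93;-1 0 0 .1 0 0 .93;-1 0 0 .1 0 0 .93"
}}

```text
clock: 10.05
eef_pos: [0.4921, -0.1631, 0.2563]
tool_rot: [-0.101, 0.995, 0.0, -0.0]
ft_force: [0.4, -0.6, -0.2]
grip_width: -0.0003
grasp_force: 0.0
```

```bash
python3 - <<'E'
from h import *
import pickle
np.set_printoptions(precision=4,suppress=True)
o=bot.get_obs();i=bot.camera_info("wrist");pickle.dump(i,open("w7.pkl","wb"))
t=cv2.cvtColor(bot.camera("wrist"),cv2.COLOR_RGB2BGR);cv2.imwrite("pics/w7.png",t)
h=cv2.cvtColor(t,cv2.COLOR_BGR2HSV)
m=cv2.inRange(h,(20,120,60),(38,255,255))
n,l,s,c=cv2.connectedComponentsWithStats(m)
for k in range(1,n):
    if s[k,4]>60: print(s[k],c[k],ray("",c[k],.045,i))
print(o["eef_pos"],o["tool_rot"],o["joint_pos"],o["clock"])
C=np.array([(.528,-.1222,.047),(.5627,-.2886,.047),(.6427,-.185,.047)]);print(proj("",C,i))
E
```

```text
[ 191  172   37   53 1537] [208.9349 197.5537] [[ 0.5606 -0.2869  0.045 ]]
[ 329  172   32   53 1391] [344.9195 197.7096] [[ 0.5272 -0.1223  0.045 ]]
[260 184  15  14 157] [266.758  190.8662] [[ 0.5378 -0.2182  0.045 ]]
[ 266  245   28   46 1013] [278.615  266.4245] [[ 0.6387 -0.187   0.045 ]]
[ 0.4921 -0.1631  0.2563] [-0.1006  0.9949  0.0002 -0.0005] [-0.3201  0.2635  0.1667  1.4751 -0.     -0.5216] 10.05
[[344.968  198.8476]
 [206.8896 199.3594]
 [279.4585 270.047 ]]
```

View pics/w7.png

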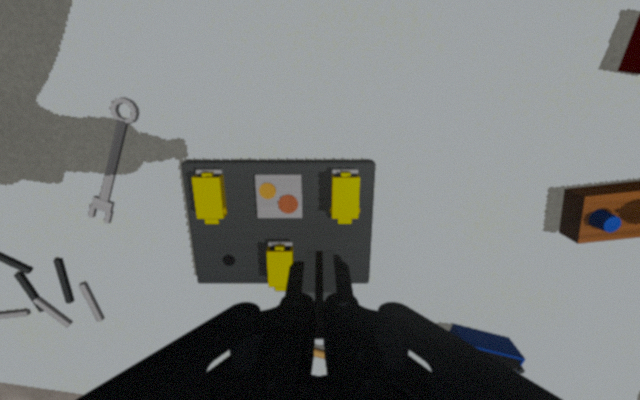

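Covers: near left at about (345,198), near right (208,198), far (278,266, partly behind the fingers). The anvil edges line up with the picture, so the tool yaw of 0.20 is right. I'll get the cover end edges numerically.

```bash
python3 - <<'E'
from h import *
import pickle
np.set_printoptions(precision=4,suppress=True)
i=pickle.load(open("w7.pkl","rb"));t=cv2.imread("pics/w7.png");h=cv2.cvtColor(t,cv2.COLOR_BGR2HSV)
m=cv2.inRange(h,(20,120,60),(38,255,255))>0
u=np.array([np.cos(.2016),np.sin(.2016)]);v=np.array([-u[1],u[0]])
for x0,x1 in((185,232),(325,365)):
    s=m[168:230,x0:x1];print([int(a) for a in s.sum(1)])
    cols=s[15:45].sum(0);w=np.nonzero(cols>15)[0]+x0
    r=np.nonzero(s.sum(1)>22)[0]+168
    cx=(w.min()+w.max())/2
    P=ray("",[(cx,r.max()+.5),(w.min()-.5,200),(w.max()+.5,200)],.047,i)[:,:2]
    print(w.min(),w.max(),r.min(),r.max(),"centre from +x edge",P[0]-.027*u,"width",(P[2]-P[1])@v, "v of mid",(P[1]+P[2])@v/2)
# fingertips: tcp projection
E
```

```text
[0, 0, 0, 0, 7, 11, 13, 20, 32, 33, 33, 33, 33, 33, 33, 33, 33, 32, 32, 33, 33, 33, 33, 33, 33, 32, 32, 33, 33, 33, 33, 33, 32, 32, 32, 32, 32, 33, 33, 33, 32, 32, 32, 33, 32, 32, 31, 31, 30, 29, 28, 21, 16, 16, 16, 15, 14, 0, 0, 0, 0, 0]
193 225 176 218 centre from +x edge [ 0.5611 -0.2891] width 0.04064331026264476 v of mid -0.39292108050916885
[0, 0, 0, 0, 9, 11, 11, 16, 28, 29, 30, 30, 30, 30, 30, 29, 29, 30, 29, 29, 29, 29, 29, 29, 29, 29, 29, 29, 29, 29, 29, 29, 29, 29, 29, 29, 29, 29, 29, 30, 30, 30, 32, 31, 30, 30, 28, 28, 28, 28, 27, 17, 15, 15, 15, 14, 12, 0, 0, 0, 0, 0]
331 359 176 218 centre from +x edge [ 0.5269 -0.1217] width 0.03573856020027574 v of mid -0.22537064519661895
```

>>> {"op": "step_arm", "data": {
  "targets": "-1 .074 .084 -.1 0 0 0;-1 .074 .084 -.18 0 0 0;-1 .074 .084 -.26 0 0 0;-1 .074 .084 -.34 0 0 0;-1 .074 .084 -.4 0 0 0;-1 .074 .084 -.43 0 0 0;-1 .074 .084 -.43 0 0 0;-1 .074 .084 -.43 0 0 0"
}}

```text
clock: 10.77
eef_pos: [0.5281, -0.1209, 0.0409]
tool_rot: [-0.101, 0.995, 0.001, -0.002]
ft_force: [0.9, -1.1, 0.5]
grip_width: 0.0001
grasp_force: 0.0
```

>>> {"op": "step_arm", "data": {
  "targets": "-1 0 0 -.012 0 0 0;-1 0 0 -.024 0 0 0;-1 0 0 -.028 0 0 0;-1 0 0 -.028 0 0 0;-1 0 0 -.028 0 0 0;-1 0 0 -.028 0 0 0"
}}

```text
clock: 11.27
eef_pos: [0.5297, -0.1213, 0.0286]
tool_rot: [-0.101, 0.995, -0.0, 0.001]
ft_force: [-0.7, 0.2, -0.9]
grip_width: -0.0
grasp_force: 0.0
```

>>> {"op": "step_arm", "data": {
  "targets": "-1 0 0 -.004 0 0 0;-1 0 0 -.004 0 0 0;-1 0 0 -.004 0 0 0"
}}

```text
clock: 11.52
eef_pos: [0.5292, -0.1212, 0.0259]
tool_rot: [-0.101, 0.995, 0.0, -0.0]
ft_force: [0.0, -0.5, 0.2]
grip_width: 0.0001
grasp_force: 0.0
```

>>> {"op": "step_arm", "data": {
  "targets": "-1 0 0 -.004 0 0 0;-1 0 0 -.004 0 0 0;-1 0 0 -.004 0 0 0"
}}

```text
clock: 11.77
eef_pos: [0.5291, -0.1211, 0.0237]
tool_rot: [-0.101, 0.995, 0.0, -0.0]
ft_force: [-0.7, 0.2, -0.6]
grip_width: 0.0002
grasp_force: 0.0
```

>>> {"op": "step_arm", "data": {
  "targets": "-1 0 0 -.004 0 0 0;-1 0 0 -.004 0 0 0;-1 0 0 -.004 0 0 0"
}}

```text
clock: 12.02
eef_pos: [0.5291, -0.1212, 0.0217]
tool_rot: [-0.101, 0.995, 0.0, -0.0]
ft_force: [0.2, 0.7, -0.4]
grip_width: -0.0002
grasp_force: 0.0
```

>>> {"op": "step_arm", "data": {
  "targets": "-1 0 0 -.003 0 0 0;-1 0 0 -.003 0 0 0;-1 0 0 -.003 0 0 0"
}}

```text
clock: 12.27
eef_pos: [0.5295, -0.1212, 0.0206]
tool_rot: [-0.101, 0.995, -0.0, 0.0]
ft_force: [0.1, 0.7, 1.6]
grip_width: 0.0001
grasp_force: 0.8
```

>>> {"op": "step_arm", "data": {
  "targets": "-1 0 0 -.003 0 0 0;-1 0 0 -.003 0 0 0;-1 0 0 -.003 0 0 0"
}}

```text
clock: 12.52
eef_pos: [0.5295, -0.1212, 0.0191]
tool_rot: [-0.101, 0.995, -0.0, 0.0]
ft_force: [-1.3, 1.1, 2.5]
grip_width: -0.0
grasp_force: 1.2
```

>>> {"op": "step_arm", "data": {
  "targets": "-1 0 0 -.003 0 0 0;-1 0 0 -.003 0 0 0;-1 0 0 -.003 0 0 0"
}}

```text
clock: 12.77
eef_pos: [0.5295, -0.1212, 0.0176]
tool_rot: [-0.101, 0.995, -0.0, 0.0]
ft_force: [-0.5, 0.2, 4.0]
grip_width: -0.0003
grasp_force: 1.6
```

>>> {"op": "step_arm", "data": {
  "targets": "-1 0 0 -.003 0 0 0;-1 0 0 -.003 0 0 0;-1 0 0 -.003 0 0 0"
}}

```text
clock: 13.02
eef_pos: [0.5297, -0.1212, 0.0166]
tool_rot: [-0.101, 0.995, -0.0, 0.001]
ft_force: [-1.0, 0.2, 7.3]
grip_width: -0.0001
grasp_force: 3.5
```

>>> {"op": "step_arm", "data": {
  "targets": "-1 0 0 -.002 0 0 0;-1 0 0 -.002 0 0 0;-1 0 0 -.002 0 0 0"
}}

```text
clock: 13.27
eef_pos: [0.5299, -0.1212, 0.0163]
tool_rot: [-0.101, 0.995, -0.0, 0.001]
ft_force: [-1.5, 0.9, 10.8]
grip_width: -0.0001
grasp_force: 5.4
```

```bash
python3 -c "
from workcell import bot
o=bot.get_obs();print(o['eef_pos'],o['ft_force'],list(o))"
```

```text
[ 0.52990124 -0.12120992  0.0163138 ] [-1.53348369  0.88115402 10.76257266] ['clock', 'joint_pos', 'joint_vel', 'tau', 'eef_pos', 'tool_rot', 'ft_force', 'ft_torque', 'grasp_force', 'grip_width']
```

Near left sinks 4 mm between about 1.5 and 4 N and then stops hard, so it is the loose one. Now to pinch its finger grips.

>>> {"op": "step_arm", "data": {
  "targets": "-1 0 0 .03 0 0 0;-1 0 0 .08 0 0 0;.4 .035 .007 .1 0 0 0;.4 .035 .007 .1 0 0 0;.4 .035 .007 .1 0 0 0;.4 .035 .007 .1 0 0 0;.4 .035 .007 .1 0 0 0;.4 .035 .007 .1 0 0 0"
}}

```text
clock: 13.93
eef_pos: [0.5451, -0.1175, 0.0635]
tool_rot: [-0.101, 0.995, 0.0, -0.002]
ft_force: [-0.3, 0.1, -0.9]
grip_width: 0.0596
grasp_force: 0.0
```

>>> {"op": "step_arm", "data": {
  "targets": ".4 0.001 0 -.04 0 0 0;.4 .001 0 -.08 0 0 0;.4 .001 0 -.1 0 0 0;.4 .001 0 -.11 0 0 0;.4 .001 0 -.11 0 0 0;.4 .001 0 -.11 0 0 0"
}}

```text
clock: 14.43
eef_pos: [0.5472, -0.1177, 0.01]
tool_rot: [-0.101, 0.995, 0.0, -0.0]
ft_force: [-0.1, 0.3, 0.0]
grip_width: 0.0598
grasp_force: 0.0
```

>>> {"op": "step_arm", "data": {
  "targets": ".4 0 0 -.008 0 0 0;.4 0 0 -.016 0 0 0;.4 0 0 -.016 0 0 0;.4 0 0 -.016 0 0 0;.4 0 0 -.016 0 0 0"
}}

```text
clock: 14.85
eef_pos: [0.5474, -0.1177, 0.0022]
tool_rot: [-0.101, 0.995, -0.0, 0.0]
ft_force: [0.6, -0.0, 0.8]
grip_width: 0.0597
grasp_force: 0.0
```

>>> {"op": "step_arm", "data": {
  "targets": ".4 0 0 -.004 0 0 0;.4 0 0 -.006 0 0 0;-1 0 0 -.006 0 0 0;-1 0 0 -.006 0 0 0;-1 0 0 -.006 0 0 0;-1 0 0 -.006 0 0 0;-1 0 0 -.006 0 0 0;-1 0 0 -.006 0 0 0"
}}

```text
clock: 15.52
eef_pos: [0.5474, -0.1182, -0.0009]
tool_rot: [-0.101, 0.995, -0.0, 0.0]
ft_force: [-0.5, -3.5, 0.9]
grip_width: 0.0346
grasp_force: 59.5
```

>>> {"op": "step_arm", "data": {
  "targets": "-1 -.002 -.0004 .0084 0 0 0;-1 -.0043 -.0009 .0168 0 0 0;-1 -.0078 -.0016 .0246 0 0 0;-1 -.0114 -.0023 .0324 0 0 0;-1 -.0162 -.0033 .0396 0 0 0;-1 -.0212 -.0043 .0468 0 0 0;-1 -.0212 -.0043 .0468 0 0 0;-1 -.0212 -.0043 .0468 0 0 0"
}}

```text
clock: 16.18
eef_pos: [0.5355, -0.1204, 0.0223]
tool_rot: [-0.101, 0.995, -0.0, -0.001]
ft_force: [-0.0, -4.6, -6.0]
grip_width: 0.0348
grasp_force: 60.4
```

```bash
cat > chk.py <<'E'
from h import *
import sys
np.set_printoptions(precision=4,suppress=True)
o=bot.get_obs();i=bot.camera_info("wrist")
n=sys.argv[1]
for c in("wrist","scene"):
    t=cv2.cvtColor(bot.camera(c),cv2.COLOR_RGB2BGR);cv2.imwrite(f"pics/{c}_{n}.png",t)
    h=cv2.cvtColor(t,cv2.COLOR_BGR2HSV);m=cv2.inRange(h,(20,120,60),(38,255,255))
    q,l,s,ce=cv2.connectedComponentsWithStats(m)
    print(c,[(s[k].tolist(),ce[k].round(1).tolist()) for k in range(1,q) if s[k,4]>25])
print(o["eef_pos"],o["ft_force"],o["grip_width"],o["grasp_force"],o["clock"])
u=np.array([.9797,.2003,0]);v=np.array([-.2003,.9797,0]);P=np.array([.527,-.1217,.047])
H=P-.03*u-[0,0,.018]
for th in(0,.3,.6,.9,1.2,1.5):
    pts=[]
    for a,b in((.003,.018),(.057,.018),(.057,0),(.066,.014)):
        for w in(-.017,.017): pts.append(H+u*(a*np.cos(th)-b*np.sin(th))+np.array([0,0,1])*(a*np.sin(th)+b*np.cos(th))+v*w)
    for c in("wrist","scene"):
        p=proj(c,pts);print(th,c,p.min(0).round(),p.max(0).round(),p.mean(0).round(1),end="; ")
    print()
E
python3 chk.py a
```

```text
wrist [([279, 173, 79, 146, 9993], [317.7, 244.2]), ([0, 186, 22, 9, 61], [10.0, 189.9]), ([0, 202, 39, 102, 1828], [12.4, 268.1]), ([118, 207, 40, 36, 779], [137.4, 224.8]), ([164, 361, 15, 14, 80], [170.8, 367.3]), ([192, 376, 25, 24, 332], [206.7, 391.1])]
scene [([214, 180, 15, 15, 151], [220.7, 187.3]), ([269, 186, 11, 10, 87], [274.3, 190.8]), ([229, 206, 17, 19, 238], [237.0, 214.6])]
[ 0.5355 -0.1204  0.0223] [-0.0083 -4.6013 -6.0152] 0.03483716201108577 60.356329679489136 16.1833
0 wrist [282. 196.] [355. 305.] [318.7 268. ]; 0 scene [268. 186.] [285. 205.] [275.4 198.3]; 
0.3 wrist [282. 185.] [356. 317.] [318.7 273.1]; 0.3 scene [268. 185.] [285. 200.] [275.7 193.8]; 
0.6 wrist [278. 173.] [360. 318.] [318.8 270.1]; 0.6 scene [269. 184.] [286. 195.] [276.3 189. ]; 
0.9 wrist [273. 162.] [365. 301.] [318.8 256.4]; 0.9 scene [270. 181.] [286. 189.] [277.3 184.3]; 
1.2 wrist [268. 153.] [370. 269.] [318.9 230.1]; 1.2 scene [271. 176.] [286. 186.] [278.5 180.3]; 
1.5 wrist [264. 147.] [374. 233.] [318.9 192.7]; 1.5 scene [273. 171.] [287. 187.] [279.8 177.3];
```

The cover follows: its wrist-view extent fits an opening of about 0.6 rad. Continuing the arc.

>>> {"op": "step_arm", "data": {
  "targets": "-1 -.006 -.0012 .0064 0 0 0;-1 -.0119 -.0025 .0122 0 0 0;-1 -.0188 -.0039 .0176 0 0 0;-1 -.0258 -.0053 .0222 0 0 0;-1 -.0334 -.0068 .0262 0 0 0;-1 -.0411 -.0084 .0296 0 0 0;-1 -.0493 -.01 .0322 0 0 0;-1 -.0576 -.0118 .0342 0 0 0;-1 -.066 -.0135 .035 0 0 0;-1 -.0744 -.0152 .0356 0 0 0"
}}

```text
clock: 17.12
eef_pos: [0.5017, -0.1273, 0.0414]
tool_rot: [-0.101, 0.995, 0.0, 0.003]
ft_force: [6.0, -1.9, -1.5]
grip_width: 0.0324
grasp_force: 75.5
```

>>> {"op": "step_arm", "data": {
  "targets": "-1 0 0 0 0 0 0;-1 0 0 0 0 0 0;-1 0 0 0 0 0 0;-1 0 0 0 0 0 0;-1 0 0 0 0 0 0;-1 0 0 0 0 0 0;-1 0 0 0 0 0 0"
}}

```text
clock: 17.7
eef_pos: [0.5014, -0.1274, 0.0415]
tool_rot: [-0.101, 0.995, -0.0, 0.002]
ft_force: [4.5, -2.5, -1.5]
grip_width: 0.0325
grasp_force: 74.3
```

```bash
python3 chk.py b
```

```text
wrist [([282, 213, 74, 118, 7713], [318.3, 271.2]), ([0, 228, 89, 104, 5916], [38.0, 284.5]), ([148, 249, 33, 29, 549], [163.7, 263.8]), ([194, 366, 31, 34, 540], [213.3, 387.3])]
scene [([213, 180, 16, 16, 178], [220.9, 187.5]), ([271, 180, 12, 6, 54], [276.3, 182.4]), ([229, 206, 17, 19, 234], [237.0, 214.6])]
[ 0.5014 -0.1274  0.0415] [ 4.5284 -2.4861 -1.5024] 0.032471055617502756 74.30313292890787 17.7
0 wrist [288. 245.] [349. 332.] [318.8 301.9]; 0 scene [268. 186.] [285. 205.] [275.4 198.3]; 
0.3 wrist [288. 236.] [350. 345.] [318.8 308.6]; 0.3 scene [268. 185.] [285. 200.] [275.7 193.8]; 
0.6 wrist [285. 227.] [352. 349.] [318.8 308.7]; 0.6 scene [269. 184.] [286. 195.] [276.3 189. ]; 
0.9 wrist [282. 217.] [356. 340.] [318.9 300.1]; 0.9 scene [270. 181.] [286. 189.] [277.3 184.3]; 
1.2 wrist [279. 208.] [359. 314.] [318.9 281.4]; 1.2 scene [271. 176.] [286. 186.] [278.5 180.3]; 
1.5 wrist [277. 202.] [361. 287.] [318.9 253.6]; 1.5 scene [273. 171.] [287. 187.] [279.8 177.3];
```

The cover is at about 1.02 rad and lagging, so I push further along the arc.

>>> {"op": "step_arm", "data": {
  "targets": "-1 -.007 -.0014 -.0003 0 0 0;-1 -.014 -.0028 -.001 0 0 0;-1 -.021 -.0043 -.002 0 0 0;-1 -.028 -.0057 -.004 0 0 0;-1 -.028 -.0057 -.004 0 0 0;-1 -.028 -.0057 -.004 0 0 0;-1 -.028 -.0057 -.004 0 0 0"
}}

```text
clock: 18.38
eef_pos: [0.4896, -0.1301, 0.0409]
tool_rot: [-0.103, 0.995, -0.001, 0.005]
ft_force: [5.3, -1.1, 3.1]
grip_width: 0.0324
grasp_force: 88.2
```

```bash
python3 chk.py c
```

```text
wrist [([281, 225, 75, 100, 6658], [318.6, 275.9]), ([0, 246, 93, 101, 6259], [43.9, 298.8]), ([151, 265, 33, 29, 660], [166.7, 279.8]), ([194, 375, 30, 25, 312], [212.8, 391.9])]
scene [([272, 176, 12, 8, 63], [277.4, 179.4]), ([214, 180, 16, 16, 187], [221.2, 187.2]), ([228, 206, 18, 19, 235], [236.9, 214.7])]
[ 0.4896 -0.1301  0.0409] [ 5.3431 -1.1296  3.0515] 0.032388353880123115 88.196816816926 18.3833
0 wrist [289. 265.] [349. 348.] [319.  318.6]; 0 scene [268. 186.] [285. 205.] [275.4 198.3]; 
0.3 wrist [289. 256.] [350. 362.] [319.  326.4]; 0.3 scene [268. 185.] [285. 200.] [275.7 193.8]; 
0.6 wrist [286. 247.] [352. 369.] [319.  327.9]; 0.6 scene [269. 184.] [286. 195.] [276.3 189. ]; 
0.9 wrist [283. 237.] [355. 362.] [319.1 320.9]; 0.9 scene [270. 181.] [286. 189.] [277.3 184.3]; 
1.2 wrist [280. 228.] [358. 339.] [319.2 304. ]; 1.2 scene [271. 176.] [286. 186.] [278.5 180.3]; 
1.5 wrist [278. 222.] [361. 311.] [319.4 277.7]; 1.5 scene [273. 171.] [287. 187.] [279.8 177.3];
```

>>> {"op": "step_arm", "data": {
  "targets": "-1 0 0 0 0 0 0;-1 0 0 0 0 0 0;-1 0 0 0 0 0 0;-1 0 0 0 0 0 0;-1 0 0 0 0 0 0;-1 0 0 0 0 0 0;-1 0 0 0 0 0 0;-1 0 0 0 0 0 0;-1 0 0 0 0 0 0;-1 0 0 0 0 0 0"
}}

```text
clock: 19.32
eef_pos: [0.4896, -0.1301, 0.0409]
tool_rot: [-0.103, 0.995, -0.001, 0.004]
ft_force: [4.6, -1.3, 2.9]
grip_width: 0.0328
grasp_force: 89.0
```

```bash
python3 chk.py d | head -3; python3 - <<'E'
import cv2,numpy as np
a=cv2.imread("pics/scene0.png");b=cv2.imread("pics/scene_d.png")
for n,(x,y,w,h) in dict(caddy=(372,194,75,52),hammer=(185,238,100,66),spanner=(158,160,55,42),box=(303,260,56,48)).items():
    d=cv2.absdiff(cv2.GaussianBlur(a,(5,5),0),cv2.GaussianBlur(b,(5,5),0))[y:y+h,x:x+w].max(2);print(n,(d>40).sum(),d.max())
E
```

```text
wrist [([281, 224, 75, 101, 6648], [318.5, 275.9]), ([0, 246, 93, 101, 6256], [43.8, 298.8]), ([151, 265, 32, 29, 660], [166.6, 279.7]), ([194, 374, 30, 26, 313], [212.9, 391.8])]
scene [([272, 176, 12, 10, 65], [277.7, 179.8]), ([213, 180, 17, 16, 186], [221.2, 187.3]), ([229, 206, 17, 18, 233], [237.0, 214.6])]
[ 0.4896 -0.1301  0.0409] [ 4.5755 -1.2521  2.9113] 0.03278259195854108 89.00340367108583 19.3167
caddy 137 93
hammer 0 6
spanner 942 55
box 0 6
```

The cover is steady at about 1.3 rad and the other covers haven't moved. I never touched the spanner; the change in its patch of the image is most likely the arm's shadow. Handing in.

```bash
python3 -c "
from workcell import bot
print(bot.job_done())"
```

```text
the job is handed in; nothing more can be done
None
```

I handed the job in with the blue cap standing in the caddy recess and the near-left cover held open at about 1.3 rad; I tapped only that cover, because its bolt sank 4 mm and then stopped hard, so the other two were not tested (the hand-in returned no verdict).

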